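Show a turned chisel handle to the inspection camera

ROBOT

A 6-joint arm with a two-finger parallel gripper is mounted at the origin on the work surface. World frame = base frame: x ahead of the robot, y to its left, z up, the work surface at z = 0. Lengths are in m, angles in rad, forces in N, time in s.
With the tool pointing down it reaches from about 0.35 to 0.975 m from the base axis. Payload 17.4 kg.
Tool frame: the origin (TCP) lies midway between the tips of the shut fingers; the grasp point (between the pads) lies 19 mm behind it; z points along the fingers, y is the line along which they close (so a half turn about z gives the same grasp; the last joint's range is limited). The gripper opens to 85 mm and grips with 20 to 120 N. Pads are 22 mm wide; open, the fingers measure 114 mm over their backs; the gripper's body (76 mm by 85 mm) begins 54 mm behind the grasp point. The pads swing forward as they close: fully open they stand 13 mm farther back than shut.
Start: joints at [1.185, 0.116, 1.442, -0, 1.584, -0.038], TCP at [0.23, 0.635, 0.231] pointing down, gripper open.
Joint ranges: [-2.83, 2.83], [-0.83, 2.19], [0.07, 2.5], [-1.14, 4.28], [0.01, 3], [-2.97, 2.97]. Speed limits (rad/s): [1.89, 1.89, 2.22, 3.14, 3.14, 3.14].

INTERFACE

Orientations are given as a rotation vector (axis times angle).
In Python, from cell import state, read_camera, finish_job gives the robot as it stands.
- The arm moves only by the tool apply_moves, never from a script. Its argument "targets" is a list of rows, each a list of 7 numbers: the turn, a rotation vector about the tool's x, y, z in rad, then the shift along the tool's x, y, z in mm, then the finger opening in mm, from 0 to 85.4. In form: [[ax, ay, az, dx, dy, dz, hand], ...]. A call has exactly 8 rows; each row shifts and turns the commanded pose from where the row before left it, along the tool's axes as they then stand; what a row does not reach is not made up. A row lasts 1/8 s, in which the tool goes at most 62.5 mm and 10.7 degrees, less where a joint would pass 70% of its speed; a pose out of reach is approached as far as the arm can. A call is refused whole if a number of a shift passes 62.5 or a number of a turn 0.188, either way. A call with a gripper value outside its range is refused whole. The fingers move at their own pace and stop on an object; "force" is the grip in N (left out, the last holds). Time passes only in rows, so rows that do not move let the fingers close, or fill a call up. It gives the time, the measured TCP pose, the force, the opening and the grip force at its end, in the units of the state.
- state(): the state, without advancing time (a new reading comes with each control period).
- read_camera(name): name is "side" or "top" or "wrist"; returns a dict with "frame" (420x560x3 uint8, blue, green, red), "z_map" (420x560 float32, m along the optical axis (not along the pixel's ray), 0 where there is no reading), "mtx" (3x3 intrinsics, pixels), "position" and "attitude" of the camera in the world. Camera axes: x right, y down, z forward; pixel columns grow to the right and rows downward; lengths in m; the calibration is good to about 2 mm. The wrist camera is an equidistant fisheye: a pixel r from the principal point sees the ray r / f radians off the axis. A picture is of the moment at which its call begins.
- finish_job(): hands the job in; it is judged then, once.
The state is a dict: "time_s": time; "joints": joint angles; "qd": joint speeds; "joint_efforts": joint torques, N m; "eef_pos": TCP position; "orientation": TCP orientation; "force": force on the tool from outside, world axes, zero at the start; "ft_torque": the same for the moment, N m; "gripper_width": finger opening in m; "finger_force": force on a finger pad.
Only numpy, scipy, OpenCV 4.12 (cv2) and the standard library are available. Lean on these libraries where they do the work, as an engineer would, in place of code of your own. Each camera call takes 0.05 s, during which the arm holds its last target. There are 200 camera calls.

TASK

Turn the finishing turntable counter-clockwise (seen from above) by about 135 degrees to its stop (its upright peg is there to move it by), so that the long chisel handle with the ferrule comes out from under the clear hood. Then lift that handle out of its cradle and hold it up level and still in front of the inspection camera, pointing its ferrule straight into the lens, centred on the lens, with the ferrule's end about 60 mm from the glass. Finish while still holding it there in the gripper; leave the turntable at its stop, the short handle in its cradle and the other things on the bench where they are.

Things in the scene. Friction and masses are not known exactly. Their poses are not given: they have to be found in the camera images.
- turntable (a joint): angle of the turntable: a pale wooden disc, 290 mm across, 25 mm thick, its top 47 mm above the bench, on an upright hinge. Grows counter-clockwise seen from above; the stop (hard end of travel) is at 2.356. Starts at 0. Friction only, 2 to 3 N at the peg; it stays where it is left
- axis (a point): point on the turntable's hinge axis (vertical) at the disc's top, 47 mm above the bench; its axes turn with the disc
- peg (a point): the turning peg: an upright dark wooden round peg fixed on the disc, 24 mm in diameter, 120 mm from the hinge axis; it stands 60 mm above the disc's top (107 mm above the bench). This point is on its axis, 20 mm below its top. It always stays clear of the hood
- long_cradle (a point): centre of the long handle's cradle on the disc, 85 mm from the hinge axis, 40 mm above the disc: where the handle's origin rests. The cradle is two wooden V-blocks, 12 mm thick, 90 mm apart, open between; the V-blocks' lips end just below the handle's axis
- short_cradle (a point): centre of the short handle's cradle on the disc, likewise: where the short handle's origin rests
- stand: fixed plywood base 340 x 340 x 15 mm, origin under its centre, below the hinge axis. A clear hood roof covers its far side (own x 60 to 185, y -170 to 170, z 142 to 155 mm) on two posts at x 162, y +-162. At the start the long handle lies under the hood; with the turntable at its stop it lies in the open, on the stand's near left (centre 85 mm from the hinge axis, 128 to 150 degrees round from the stand's x)
- handle: the long chisel handle: turned wood, 160 mm long with its 18 mm brass ferrule, lying level in its cradle. Round: 32 mm in diameter at the middle (28 mm of length), 28 mm towards the ends, ferrule 22 mm. Origin on its axis at mid-length; its x axis runs along it towards the ferrule end; about 0.1 kg
- ferrule_end (a point): centre of the ferrule's end face, 80 mm along +x from the long handle's origin
- short_handle: the other turned handle, 105 mm long, no ferrule, with a round knob 36 mm in diameter at one end, lying in the short cradle; origin on its axis, 45 mm from its plain end; leave it in its cradle (it rides round with the disc and ends under the hood)
- camera: the inspection camera, fixed on the bench: a grey box 70 x 54 x 54 mm on a steel column and 120 mm foot, with a black lens barrel 42 mm in diameter and 35 mm long pointing level along its own -x. Origin on the bench; the foot and the box are centred 30 mm along +x from it
- lens (a point): centre of the lens glass, at the front of the barrel, 220 mm above the bench; same axes as the camera: it looks along -x, z is up
- bowl: bystander: turned wooden bowl, 130 mm across, 55 mm high, origin under its centre
- tin: bystander: round metal tin, 72 mm across, 70 mm high, origin under its centre
- mallet: bystander: wooden carver's mallet lying down, 250 mm long, head 70 mm in diameter; origin under its head near the handle, x along it towards the head's end
Things that resemble listed ones, but are neither listed nor needed, are in the scene too. There is more than one size of the camera; the job needs the larger.

How it is judged:
By the outcome, as a careful person would: the job done as asked, in the order asked, and still so for the second after the job is handed in, while the arm keeps its last pose, push and grip.
It also fails if it takes over 54 s, if anything falls off the work surface, if the arm or the gripper's body presses on something with over 40 N, if the wrist force passes 120 N, or if a joint passes its speed limit or range.

## Working session

There is one attempt and no reset: what is moved stays moved. The work goes in short steps, Python scripts to look and compute and a tool call to move; the robot and the scene stay as the last step left them, time stands still between calls to the robot, and variables do not carry over. Pictures are saved under pics/ and viewed, at most 10 in all, crops included, and the job is handed in when it is done.

Besides the shell and the picture viewer there is one more tool, called by a JSON object that holds its "fn" and its "kwargs", one argument or row to a line. apply_moves: Moves the arm, as the interface text tells. Its arguments: {"type":"object","properties":{"targets":{"type":"array"},"force":{"type":"number"}},"required":["targets"]}

```bash
ls; mkdir -p pics; cat > h.py <<'E'
import numpy as np, cv2
from scipy.spatial.transform import Rotation as R
from cell import state, read_camera, finish_job
def rot(a):
    a=np.array(a,float)
    if a.shape==(3,3): return a
    return R.from_rotvec(a).as_matrix() if a.size==3 else R.from_quat(a).as_matrix()
def cloud(c):
    z=c['z_map'];v,u=np.indices(z.shape);K=c['mtx']
    p=np.stack([(u-K[0,2])/K[0,0]*z,(v-K[1,2])/K[1,1]*z,z],-1)
    return p@rot(c['attitude']).T+np.array(c['position'])
def ray_plane(c,u,v,h):
    K=c['mtx'];d=rot(c['attitude'])@np.array([(u-K[0,2])/K[0,0],(v-K[1,2])/K[1,1],1])
    o=np.array(c['position']);return o+d*(h-o[2])/d[2]
E
python3 - <<'E'
from h import *
for n in('top','side'):
    c=read_camera(n);cv2.imwrite(f'pics/{n}0.png',c['frame']);print(n,c['mtx'].tolist(),c['position'],c['attitude'])
    np.savez(f'{n}0.npz',**{k:np.array(v) for k,v in c.items()})
print(state())
E
```

```text
pics
top [[403.6864498057152, 0.0, 277.27800391764794], [0.0, 403.6864498057152, 212.36996053280032], [0.0, 0.0, 1.0]] [ 3.53215161e-01 -3.09224437e-04  1.55533978e+00] [-2.18269036  2.14110019 -0.15506015]
side [[520.9095911868559, 0.0, 267.50743208406135], [0.0, 520.9095911868559, 215.23568126458326], [0.0, 0.0, 1.0]] [0.1618455  1.14102887 1.15239606] [-0.42740905  2.68138482 -1.24687039]
{'time_s': 0.1, 'joints': array([ 1.18519686e+00,  1.16435507e-01,  1.44222175e+00, -9.15620500e-06,
        1.58400368e+00, -3.78080874e-02]), 'qd': array([-8.16532604e-04, -8.28139896e-04, -1.70262032e-03, -4.29703302e-04,
        2.11067747e-06, -1.44554988e-04]), 'joint_efforts': array([ 2.23623763e-03, -7.33671212e+01, -6.33789253e+01,  8.44097553e-05,
        5.26412769e-03, -3.75684090e-05]), 'eef_pos': array([0.23000304, 0.63441289, 0.23062323]), 'orientation': array([-5.43523029e-01, -3.09399908e+00,  1.64350293e-03]), 'force': array([0.65543796, 0.10397029, 1.04869774]), 'ft_torque': array([ 0.03110144, -0.04041312, -0.00355301]), 'finger_force': 0.0, 'gripper_width': 0.08523980134482274}
```

View pics/top0.png

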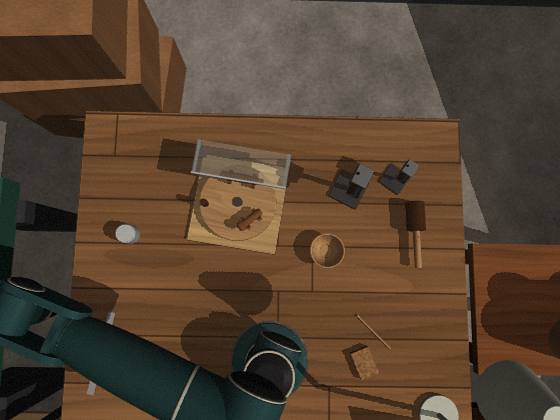

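View pics/side0.png

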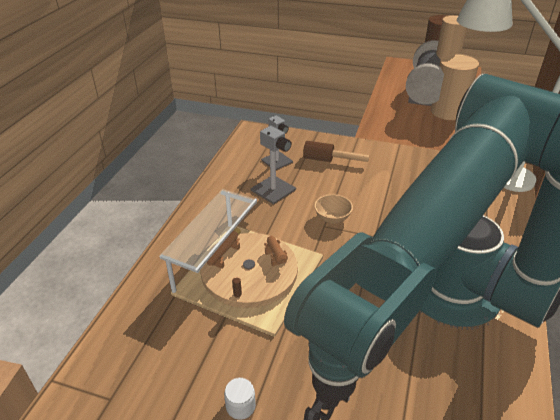

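The top view shows the hub at (237,202), the peg at (204,203) and the short handle with its knob at (250,219). The long handle lies under the hood at about (240,180). Cameras are at (352,185) and (399,177), the first apparently larger; the bowl is at (327,250), the tin at (127,233) and the mallet at (416,230).

Lookalikes: camera (352,185) vs (399,177), long handle (240,180) vs short handle (250,219), and peg (204,203) vs hub cap (237,202). I'll check the choice in one close crop.

```bash
python3 - <<'E'
from h import *
t=dict(np.load('top0.npz'));s=dict(np.load('side0.npz'))
a=cv2.resize(t['frame'][130:260,170:430],None,fx=3,fy=3,interpolation=cv2.INTER_CUBIC)[:, :780]
b=cv2.resize(s['frame'][110:320,160:330],None,fx=1,fy=1)
cv2.imwrite('pics/crop1.png',a)
P=cloud(t);Q=cloud(s)
print('hub',ray_plane(t,237,202,.047),'peg',P[203,204],ray_plane(t,204,203,.107))
# wooden base corners
for u,v in((187,239),(276,253),):print(ray_plane(t,u,v,.015))
for n,X in(('top',P),('side',Q)):
    for lo,hi in((.20,.30),):
        m=((X[...,2]>lo)&(X[...,2]<hi)&(X[...,0]>.3)&(X[...,1]<.1)&(X[...,1]>-.6)).astype(np.uint8)
        k,l,st,ce=cv2.connectedComponentsWithStats(m)
        for i in range(1,k):
            if st[i,4]>15:
                q=X[l==i]; zt=np.percentile(q[:,2],95); tp=q[q[:,2]>zt-.006]
                print(n,st[i],q.mean(0).round(3),'ztop',zt.round(4),cv2.minAreaRect((tp[:,:2]*1000).astype(np.float32)))
# side: peg, dark knob
print('side peg top',ray_plane(s,237,281,.107), Q[290,237])
E
```

```text
hub [0.5844196  0.13164311 0.047     ] peg [0.56909353 0.245471   0.10701703] [0.56909607 0.24547389 0.107     ]
[0.44316297 0.31979686 0.015     ]
[ 0.39650758 -0.01949953  0.015     ]
top [347 164  27  34 521] [ 0.636 -0.289  0.242] ztop 0.2513 ((636.2864379882812, -290.5272216796875), (53.483829498291016, 100.38059997558594), 63.367271423339844)
side [  0  41  10  28 164] [ 1.987 -0.575  0.24 ] ztop 0.2868 ((1985.0511474609375, -584.58984375), (7.549567222595215, 27.477529525756836), 22.12918472290039)
side [260 126  32  26 542] [ 0.633 -0.277  0.232] ztop 0.2484 ((631.9352416992188, -284.2221374511719), (57.944366455078125, 106.79924011230469), 55.74522399902344)
side peg top [0.56925345 0.2529743  0.107     ] [0.56909278 0.25817806 0.0762758 ]
```

View pics/crop1.png

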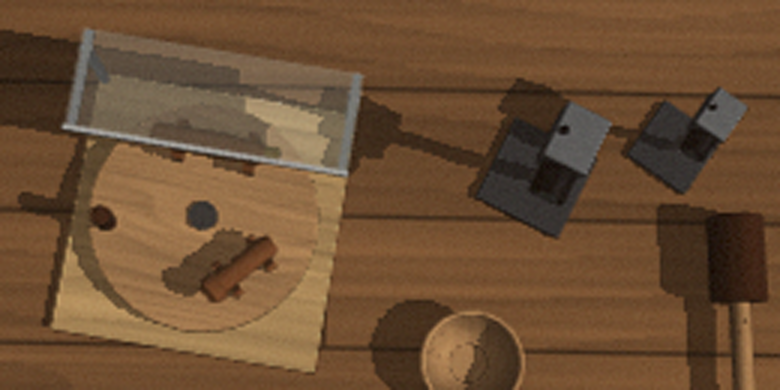

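The close crop settles it. The bigger camera is at crop (575,150), i.e. full (352,185), with its box top at 0.25 m; the peg is at crop (103,217); the short handle with its knob is near; the long handle is under the hood. Now I'll move over the peg.

{"fn": "apply_moves", "kwargs": {
  "targets": [
    [0, 0, 0, -45, -24, 0, 85],
    [0, 0, 0, -50, -27, 0, 85],
    [0, 0, 0, -50, -27, 0, 60],
    [0, 0, 0, -50, -27, 0, 50],
    [0, 0, 0, -50, -27, 0, 50],
    [0, 0, 0, -50, -27, 0, 50],
    [0, 0, 0, -50, -27, 0, 50],
    [0, 0, 0, -50, -27, 0, 50]
  ]
}}

```text
time_s: 1.1
eef_pos: [0.5297, 0.2981, 0.2311]
orientation: [-0.544, -3.094, 0.0]
force: [0.7, 1.9, 0.2]
gripper_width: 0.0497
finger_force: 0.0
```

{"fn": "apply_moves", "kwargs": {
  "targets": [
    [0, 0, 0.136, 0, 0, 0, 50],
    [0, 0, 0.136, 0, 0, 0, 50],
    [0, 0, 0.136, 0, 0, 0, 50],
    [0, 0, 0.136, 0, 0, 0, 50],
    [0, 0, 0.136, 0, 0, 0, 50],
    [0, 0, 0.136, 0, 0, 0, 50],
    [0, 0, 0.136, 0, 0, 0, 50],
    [0, 0, 0.135, 0, 0, 0, 50]
  ]
}}

```text
time_s: 2.1
eef_pos: [0.5287, 0.2997, 0.2309]
orientation: [-2.07, -2.362, 0.001]
force: [0.7, -0.8, 0.2]
gripper_width: 0.0497
finger_force: 0.0
```

```bash
cat >> h.py <<'E'
def go(p,yaw=None):
    "shift in tool axes (mm) from here to p, and turn az so that tool y points along world angle yaw (deg)"
    s=state();M=rot(s['orientation']);d=M.T@(np.array(p)-s['eef_pos'])*1000
    y=np.degrees(np.arctan2(M[1,1],M[0,1]));az=None
    if yaw is not None: az=-np.radians((yaw-y+180)%360-180)
    print('eef',s['eef_pos'].round(4),'tooly',y.round(2),'tilt',M[:,2].round(3),'shift',d.round(1),'az',az,'w',round(s['gripper_width'],4),'F',s['force'].round(1),'t',s['time_s'])
E
python3 - <<'E'
from h import *
go([.569,.2495,.072],7.7)
c=read_camera('wrist');cv2.imwrite('pics/w1.png',c['frame']);print(c['mtx'],c['position'],rot(c['attitude']),state()['joints'])
s=read_camera('top');cv2.imwrite('pics/t1.png',s['frame'])
np.savez('w1.npz',**{k:np.array(v) for k,v in c.items()})
E
```

```text
eef [0.5287 0.2997 0.2309] tooly 7.54 tilt [-0.001 -0.    -1.   ] shift [-55.   33.5 158.9] az -0.0028199787839032365 w 0.0497 F [ 0.7 -0.8  0.2] t 2.1
[[325.1922621    0.         278.22305402]
 [  0.         325.1922621  204.8685372 ]
 [  0.           0.           1.        ]] [0.51715612 0.38075344 0.37429801] [[ 9.91416334e-01  1.23995931e-01  4.14567351e-02]
 [ 1.30742252e-01 -9.39429006e-01 -3.16827409e-01]
 [-3.39650113e-04  3.19528015e-01 -9.47576768e-01]] [ 4.73651686e-01 -2.95243496e-02  1.59235005e+00 -2.54316583e-05
  1.57936778e+00  3.48935716e-01]
```

View pics/w1.png

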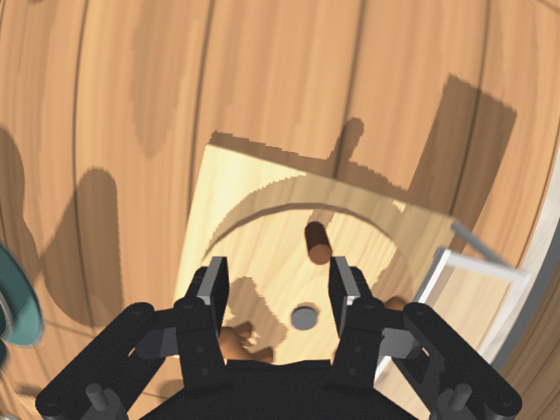

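The wrist view shows the peg top at (319,253) and the hub cap at (304,318), with the hood at right from (440,250). I'll cast rays on those.

```bash
cat >> h.py <<'E'
def fish(c,u,v,h):
    K=c['mtx'];x,y=u-K[0,2],v-K[1,2];r=np.hypot(x,y);t=r/K[0,0]
    d=rot(c['attitude'])@np.array([np.sin(t)*x/r,np.sin(t)*y/r,np.cos(t)])
    o=np.array(c['position']);return o+d*(h-o[2])/d[2]
E
python3 - <<'E'
from h import *
w=dict(np.load('w1.npz'));print('peg',fish(w,319,253,.107),'hub',fish(w,304,318,.05))
go(list(fish(w,319,253,.107)[:2])+[.072],7.7)
t=dict(np.load('top0.npz'));P=cloud(t)
# rough camera: box & handle at start
s=dict(np.load('side0.npz'));
E
```

```text
peg [0.57239775 0.24972562 0.107     ] hub [0.58292389 0.12823623 0.05      ]
eef [0.5287 0.2996 0.231 ] tooly 7.68 tilt [-0. -0. -1.] shift [-55.3  36.7 159. ] az -0.00032211842218446315 w 0.05 F [ 0.5 -1.  -0.1] t 2.2
```

{"fn": "apply_moves", "kwargs": {
  "targets": [
    [0, 0, 0, -18, 12, 0, 50],
    [0, 0, 0, -18, 12, 0, 50],
    [0, 0, 0, -19, 11, 0, 50],
    [0, 0, 0, 0, 0, 35, 50],
    [0, 0, 0, 0, 0, 40, 50],
    [0, 0, 0, 0, 0, 40, 50],
    [0, 0, 0, 0, 0, 30, 50],
    [0, 0, 0, 0, 0, 13, 50]
  ]
}}

```text
time_s: 3.2
eef_pos: [0.5709, 0.2488, 0.0715]
orientation: [-2.065, -2.366, 0.003]
force: [-0.0, 0.1, 0.6]
gripper_width: 0.0498
finger_force: 0.0
```

{"fn": "apply_moves", "kwargs": {
  "targets": [
    [0, 0, 0, 0, 0, 0, 40],
    [0, 0, 0, 0, 0, 0, 32],
    [0, 0, 0, 0, 0, 0, 29],
    [0, 0, 0, 0, 0, 0, 29],
    [0, 0, 0, 0, 0, 0, 29],
    [0, 0, 0, 0, 0, 0, 29],
    [0, 0, 0, 0, 0, 0, 29],
    [0, 0, 0, 0, 0, 0, 29]
  ],
  "force": 20
}}

```text
time_s: 4.2
eef_pos: [0.571, 0.25, 0.0733]
orientation: [-2.065, -2.367, -0.0]
force: [2.2, -0.2, 2.5]
gripper_width: 0.0289
finger_force: 1.1
```

```bash
python3 - <<'E'
from h import *
go([.571,.2495,.072],7.0)
E
```

```text
eef [0.571  0.25   0.0733] tooly 7.79 tilt [ 0.  0. -1.] shift [-0.5 -0.1  1.3] az 0.013834880438779364 w 0.0289 F [ 2.2 -0.2  2.5] t 4.2
```

{"fn": "apply_moves", "kwargs": {
  "targets": [
    [0, 0, -0.04, 0, -4.8, 0, 29],
    [0, 0, -0.06, 0, -7.2, 0, 29],
    [0, 0, -0.08, 0, -9.6, 0, 29],
    [0, 0, -0.08, 0, -9.6, 0, 29],
    [0, 0, -0.08, 0, -9.6, 0, 29],
    [0, 0, -0.08, 0, -9.6, 0, 29],
    [0, 0, -0.08, 0, -9.6, 0, 29],
    [0, 0, -0.08, 0, -9.6, 0, 29]
  ]
}}

```text
time_s: 5.2
eef_pos: [0.507, 0.2238, 0.0731]
orientation: [-1.298, -2.861, 0.0]
force: [3.5, 1.4, 0.0]
gripper_width: 0.0291
finger_force: 1.1
```

```bash
cat >> h.py <<'E'
def arc(C=(.585,.131)):
    s=state();d=s['eef_pos'][:2]-np.array(C);M=rot(s['orientation'])
    print('r',np.hypot(*d).round(4),'ang',np.degrees(np.arctan2(d[1],d[0])).round(2)%360,'toolx',np.degrees(np.arctan2(M[1,0],M[0,0])).round(2)%360,'z',s['eef_pos'][2].round(4),'F',s['force'].round(1),'f',s['finger_force'],'t',s['time_s'])
E
python3 -c "
from h import *
arc()"
```

```text
r 0.1212 ang 130.05 toolx 131.18 z 0.0731 F [3.5 1.4 0. ] f 1.1155862733721733 t 5.2
```

{"fn": "apply_moves", "kwargs": {
  "targets": [
    [0, 0, -0.08, -0.5, -9.6, 0, 29],
    [0, 0, -0.08, -0.5, -9.6, 0, 29],
    [0, 0, -0.08, -0.5, -9.6, 0, 29],
    [0, 0, -0.08, -0.5, -9.6, 0, 29],
    [0, 0, -0.08, -0.5, -9.6, 0, 29],
    [0, 0, -0.08, -0.5, -9.6, 0, 29],
    [0, 0, -0.08, -0.5, -9.6, 0, 29],
    [0, 0, -0.08, -0.5, -9.6, 0, 29]
  ]
}}

```text
time_s: 6.2
eef_pos: [0.469, 0.1584, 0.073]
orientation: [-0.332, -3.123, -0.0]
force: [-1.5, 4.0, -0.1]
gripper_width: 0.0293
finger_force: 1.4
```

{"fn": "apply_moves", "kwargs": {
  "targets": [
    [0, 0, -0.08, -0.4, -9.6, 0, 29],
    [0, 0, -0.08, -0.4, -9.6, 0, 29],
    [0, 0, -0.08, -0.4, -9.6, 0, 29],
    [0, 0, -0.08, -0.4, -9.6, 0, 29],
    [0, 0, -0.08, -0.4, -9.6, 0, 29],
    [0, 0, -0.08, -0.4, -9.6, 0, 29],
    [0, 0, -0.08, -0.4, -9.6, 0, 29],
    [0, 0, -0.08, -0.4, -9.6, 0, 29]
  ]
}}

```text
time_s: 7.2
eef_pos: [0.477, 0.0832, 0.0728]
orientation: [0.667, -3.068, -0.001]
force: [-2.3, 1.7, 0.3]
gripper_width: 0.0292
finger_force: 1.4
```

```bash
python3 -c "
from h import *
arc()"
```

```text
r 0.1181 ang 203.9 toolx 204.52 z 0.0728 F [-2.3  1.7  0.3] f 1.3666735589504242 t 7.2
```

{"fn": "apply_moves", "kwargs": {
  "targets": [
    [0, 0, -0.08, -0.2, -9.6, 0, 29],
    [0, 0, -0.08, -0.2, -9.6, 0, 29],
    [0, 0, -0.08, -0.2, -9.6, 0, 29],
    [0, 0, -0.08, -0.2, -9.6, 0, 29],
    [0, 0, -0.06, -0.2, -7.2, 0, 29],
    [0, 0, -0.04, -0.1, -4.8, 0, 29],
    [0, 0, -0.02, 0, -2.4, 0, 29],
    [0, 0, -0.02, 0, -2.4, 0, 29]
  ]
}}

```text
time_s: 8.2
eef_pos: [0.51, 0.0394, 0.0729]
orientation: [1.346, -2.838, -0.001]
force: [-3.3, 0.6, -0.8]
gripper_width: 0.0291
finger_force: 1.2
```

{"fn": "apply_moves", "kwargs": {
  "targets": [
    [0, 0, -0.01, 0, -1.2, 0, 29],
    [0, 0, -0.01, 0, -1.2, 0, 29],
    [0, 0, -0.01, 0, -1.2, 0, 29],
    [0, 0, -0.01, 0, -1.2, 0, 29],
    [0, 0, 0, 0, 0, 0, 29],
    [0, 0, 0, 0, 0, 0, 29],
    [0, 0, 0, 0, 0, 0, 29],
    [0, 0, 0, 0, 0, 0, 29]
  ]
}}

```text
time_s: 9.2
eef_pos: [0.5117, 0.0388, 0.0729]
orientation: [1.401, -2.807, -0.011]
force: [-28.3, 21.5, 10.9]
gripper_width: 0.0291
finger_force: 17.7
```

```bash
python3 -c "
from h import *
arc()"
```

```text
r 0.1178 ang 231.52 toolx 233.05 z 0.0729 F [-28.3  21.5  10.9] f 17.670938372612 t 9.2
```

{"fn": "apply_moves", "kwargs": {
  "targets": [
    [0, 0, 0, 0, 2, 0, 29],
    [0, 0, 0, 0, 2, 0, 29],
    [0, 0, 0, 0, 0, 0, 35],
    [0, 0, 0, 0, 0, 0, 45],
    [0, 0, 0, 0, 0, -15, 50],
    [0, 0, 0, 0, 0, -35, 60],
    [0, 0, 0, 0, 0, -50, 60],
    [0, 0, 0, 0, 0, -50, 60]
  ]
}}

```text
time_s: 10.2
eef_pos: [0.5108, 0.0388, 0.226]
orientation: [-1.401, 2.811, -0.001]
force: [1.1, -0.2, 0.2]
gripper_width: 0.06
finger_force: 0.0
```

```bash
python3 - <<'E'
from h import *
arc()
for n in('wrist','top','side'):
    c=read_camera(n);cv2.imwrite(f'pics/{n}2.png',c['frame']);np.savez(f'{n}2.npz',**{k:np.array(v) for k,v in c.items()})
E
```

```text
r 0.1184 ang 231.18 toolx 233.0 z 0.226 F [ 1.1 -0.2  0.2] f 0.0 t 10.2
```

View pics/wrist2.png

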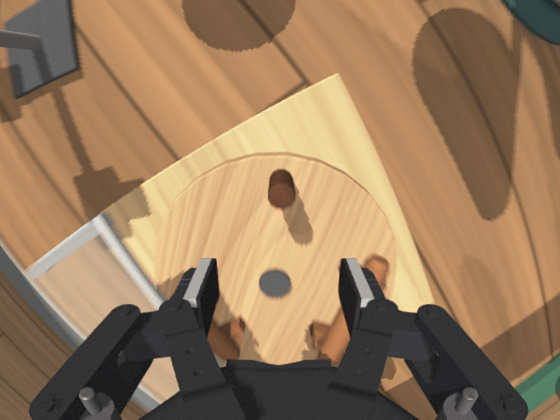

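The turntable is at its stop: the peg is at (282,190) and the long handle shows at right, (375,265) to (320,345), partly hidden by a finger. I'll locate it in the fixed views by depth.

```bash
python3 - <<'E'
from h import *
for n in('top','side'):
    c=dict(np.load(f'{n}2.npz'));X=cloud(c)
    m=(X[...,2]>.08)&(X[...,2]<.112)&(np.hypot(X[...,0]-.53,X[...,1]-.195)<.11)
    m=cv2.morphologyEx(m.astype(np.uint8),cv2.MORPH_CLOSE,np.ones((3,3)))
    k,l,st,_=cv2.connectedComponentsWithStats(m)
    for i in range(1,k):
        if st[i,4]>30:
            p=X[l==i];r=cv2.minAreaRect((p[:,:2]*1000).astype(np.float32));print(n,st[i],r,p[:,2].max())
            ax=np.linalg.svd(p[:,:2]-p[:,:2].mean(0),full_matrices=False)[2][0];print('axis',np.degrees(np.arctan2(ax[1],ax[0])),p.mean(0))
            t=(p[:,:2]-p[:,:2].mean(0))@ax;hsv=c['frame'][l==i]
            for a in np.arange(-.085,.085,.01):
                q=(t>=a)&(t<a+.01)
                if q.any():
                    pp=p[q];w=(pp[:,:2]-p[:,:2].mean(0))@[-ax[1],ax[0]]
                    print(round(a,3),q.sum(),hsv[q].mean(0).round(),'zmax',pp[:,2].max().round(4),'w',w.min().round(4),w.max().round(4))
    f=c['frame'];x0,y0,w,h=(185,130,120,130) if n=='top' else (150,180,190,160)
    cv2.imwrite(f'pics/z_{n}.png',cv2.resize(f[y0:y0+h,x0:x0+w],None,fx=3,fy=3,interpolation=cv2.INTER_CUBIC))
a,b=cv2.imread('pics/z_top.png'),cv2.imread('pics/z_side.png')
H=max(a.shape[0],b.shape[0]);pad=lambda i:cv2.copyMakeBorder(i,0,H-i.shape[0],0,0,0)
o=np.hstack([pad(a),pad(b)]);cv2.imwrite('pics/both.png',cv2.resize(o,None,fx=.84,fy=.84));print(o.shape)
E
```

```text
top [203 194  26  39 368] ((465.36578369140625, 137.43345642089844), (350.28875732421875, 59.16923904418945), 41.259735107421875) 1.555339780545858
axis -145.05267152463546 [0.53677012 0.1993729  0.10126737]
-0.085 8 [30. 58. 76.] zmax 0.1003 w -0.0091 0.01
-0.075 17 [28. 57. 75.] zmax 0.1015 w -0.0104 0.011
-0.065 18 [28. 48. 74.] zmax 0.1036 w -0.0162 0.0139
-0.055 28 [33. 56. 92.] zmax 0.1093 w -0.0233 0.0241
-0.045 34 [33. 57. 94.] zmax 0.1089 w -0.0226 0.0221
-0.035 20 [ 37.  65. 107.] zmax 0.1075 w -0.0129 0.0144
-0.025 24 [ 37.  64. 105.] zmax 0.1099 w -0.0148 0.0136
-0.015 23 [ 39.  65. 106.] zmax 0.1089 w -0.0138 0.0154
-0.005 24 [ 38.  66. 107.] zmax 0.1087 w -0.0145 0.0156
0.005 24 [ 38.  65. 106.] zmax 0.1067 w -0.0146 0.0147
0.015 23 [ 41.  69. 112.] zmax 0.1068 w -0.0145 0.0153
0.025 26 [ 37.  63. 101.] zmax 0.1059 w -0.0189 0.0135
0.035 28 [34. 59. 97.] zmax 0.1059 w -0.0239 0.0206
0.045 32 [35. 58. 95.] zmax 0.1078 w -0.0247 0.0166
0.055 19 [ 39.  66. 107.] zmax 0.1064 w -0.0121 0.0107
0.065 15 [ 40.  67. 108.] zmax 0.1064 w -0.0131 0.0049
0.075 4 [ 42.  66. 103.] zma
[... 425 characters left out ...]
0.1054 w 0.0031 0.0393
-0.045 44 [ 68. 100. 143.] zmax 0.1059 w 0.0027 0.0359
-0.035 49 [ 66.  96. 138.] zmax 0.103 w 0.0004 0.0372
-0.025 42 [ 71. 103. 148.] zmax 0.1049 w -0.0104 0.0208
-0.015 44 [ 68.  98. 140.] zmax 0.1032 w -0.0166 0.0188
-0.005 42 [ 67.  98. 140.] zmax 0.1036 w -0.0194 0.0126
0.005 49 [ 68.  99. 142.] zmax 0.1043 w -0.0366 0.0062
0.015 47 [ 68. 100. 145.] zmax 0.1037 w -0.0512 0.0041
0.025 44 [ 67.  98. 140.] zmax 0.1028 w -0.0478 -0.0054
0.035 53 [ 63.  92. 132.] zmax 0.1027 w -0.0462 -0.0073
0.045 43 [ 62.  94. 126.] zmax 0.1005 w -0.0494 -0.01
0.055 32 [ 67. 112. 138.] zmax 0.1004 w -0.0551 -0.0298
0.065 7 [ 65. 103. 128.] zmax 0.0993 w -0.0448 -0.0381
(480, 930, 3)
```

View pics/both.png

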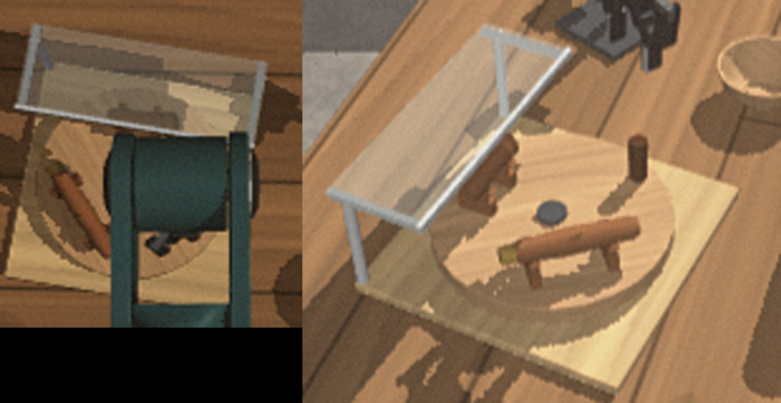

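The top crop shows the long handle's brass ferrule at (52,168); the side crop shows it at (510,252). So the ferrule points to about 35° in world. I'll go above it for one close look.

{"fn": "apply_moves", "kwargs": {
  "targets": [
    [0, 0, 0, -26, 14, 0, 80],
    [0, 0, 0, -40, 20, 0, 85],
    [0, 0, 0, -40, 20, 0, 85],
    [0, 0, 0, -30, 15, 0, 85],
    [0, 0, 0, -10, 6, 0, 85],
    [0, 0, 0.105, 0, 0, 0, 85],
    [0, 0, 0.105, 0, 0, 0, 85],
    [0, 0, 0.104, 0, 0, 0, 85]
  ]
}}

```text
time_s: 11.35
eef_pos: [0.5387, 0.1999, 0.2231]
orientation: [0.939, -2.997, 0.0]
force: [-0.2, -0.3, -0.7]
gripper_width: 0.0848
finger_force: 0.0
```

```bash
python3 - <<'E'
from h import *
go([.5388,.2008,.068],125)
c=read_camera('wrist');cv2.imwrite('pics/wrist3.png',c['frame']);np.savez('w3.npz',**{k:np.array(v) for k,v in c.items()})
E
```

```text
eef [0.5387 0.1999 0.2231] tooly 124.8 tilt [-0. -0. -1.] shift [ -0.6   0.7 155.1] az -0.0035359130003571834 w 0.0848 F [-0.2 -0.3 -0.7] t 11.35
```

View pics/wrist3.png

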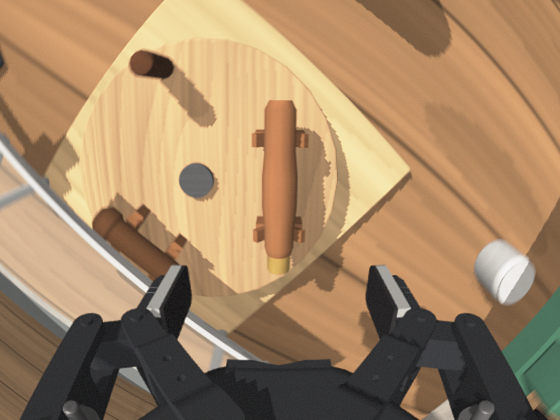

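The close view shows the handle from its plain end (280,101) to the ferrule end (278,273), with V-blocks at rows 138 and 231. I'll cast rays for its axis and mid-length.

```bash
python3 - <<'E'
from h import *
w=dict(np.load('w3.npz'))
print(w['position'])
a=fish(w,280,138,.085);b=fish(w,279,231,.085);print('blocks',a,b,np.linalg.norm(a-b),(a+b)/2)
p=fish(w,280.5,101,.098);f=fish(w,278,273,.098);print('ends',p,f,np.linalg.norm(p-f),(p+f)/2)
d=f-p;print(np.degrees(np.arctan2(d[1],d[0])))
# axis from brightness edges of wood at several rows
h=cv2.cvtColor(w['frame'],cv2.COLOR_BGR2HSV)
for v in(115,160,185,205,250):
    r=w['frame'][v,250:310].astype(int); m=np.where((r[:,2]-r[:,0]>60)&(h[v,250:310,1]>140))[0]; print(v,m.min()+250,m.max()+250,fish(w,(m.min()+m.max())/2+250,v,.087).round(4))
go([*((a+b)/2)[:2],.068],90+np.degrees(np.arctan2(d[1],d[0])))
E
```

```text
[0.47035333 0.15240998 0.3665074 ]
blocks [0.49725093 0.17306996 0.085     ] [0.5692222  0.22205487 0.085     ] 0.08705966853243478 [0.53323656 0.19756242 0.085     ]
ends [0.47056857 0.15491715 0.098     ] [0.60111288 0.24304157 0.098     ] 0.15750469936505632 [0.53584072 0.19897936 0.098     ]
34.02146451493007
115 266 288 [0.4822 0.1595 0.087 ]
160 265 288 [0.5147 0.1815 0.087 ]
185 263 283 [0.5351 0.1918 0.087 ]
205 264 286 [0.5495 0.2039 0.087 ]
250 267 284 [0.5867 0.2302 0.087 ]
eef [0.5387 0.1999 0.2231] tooly 124.49 tilt [-0. -0. -1.] shift [  5.8   1.2 155.1] az 0.008204351382224103 w 0.0849 F [-0.1 -0.2 -0.5] t 11.4
```

{"fn": "apply_moves", "kwargs": {
  "targets": [
    [0, 0, 0.004, 3.5, 1, 10, 85],
    [0, 0, 0, 0, 0, 25, 85],
    [0, 0, 0, 0, 0, 30, 85],
    [0, 0, 0, 0, 0, 30, 85],
    [0, 0, 0, 0, 0, 25, 85],
    [0, 0, 0, 0, 0, 20, 85],
    [0, 0, 0, 0, 0, 10, 85],
    [0, 0, 0, 0, 0, 5, 85]
  ]
}}

```text
time_s: 12.4
eef_pos: [0.5355, 0.1994, 0.0681]
orientation: [0.94, -2.998, 0.0]
force: [0.3, 0.1, -0.2]
gripper_width: 0.0846
finger_force: 0.0
```

{"fn": "apply_moves", "kwargs": {
  "targets": [
    [0, 0, 0, 0, 0, 0, 60],
    [0, 0, 0, 0, 0, 0, 45],
    [0, 0, 0, 0, 0, 0, 37],
    [0, 0, 0, 0, 0, 0, 33],
    [0, 0, 0, 0, 0, 0, 30],
    [0, 0, 0, 0, 0, 0, 28],
    [0, 0, 0, 0, 0, 0, 25],
    [0, 0, 0, 0, 0, 0, 25]
  ],
  "force": 40
}}

```text
time_s: 13.4
eef_pos: [0.536, 0.199, 0.0689]
orientation: [-0.939, 2.997, -0.002]
force: [2.0, -5.4, 5.1]
gripper_width: 0.0306
finger_force: 39.2
```

```bash
python3 - <<'E'
from h import *
go([.5355,.1988,.068],124)
# lens: box/barrel geometry from start views
for n in('top','side'):
    c=dict(np.load(n+'0.npz'));X=cloud(c);f=c['frame'].astype(int)
    m=(X[...,2]>.185)&(X[...,2]<.26)&(np.hypot(X[...,0]-.635,X[...,1]+.285)<.12)
    p=X[m];br=f[m].max(1)
    top=p[(p[:,2]>p[:,2].max()-.008)];print(n,'boxtop',cv2.minAreaRect((top[:,:2]*1000).astype(np.float32)),p[:,2].max(),len(top))
    d=p[br<60];print('dark',len(d),d.mean(0),d.min(0),d.max(0)) if len(d) else None
    v,u=np.where(m);print('bbox',u.min(),u.max(),v.min(),v.max())
s=dict(np.load('side0.npz'));cv2.imwrite('pics/cam.png',np.hstack([cv2.resize(s['frame'][115:205,240:310],None,fx=6,fy=6,interpolation=cv2.INTER_CUBIC),cv2.resize(dict(np.load('top0.npz'))['frame'][155:215,325:380],None,fx=6,fy=9,interpolation=cv2.INTER_CUBIC)]))
E
```

```text
eef [0.536  0.199  0.0689] tooly 124.78 tilt [ 0.001 -0.001 -1.   ] shift [0.5 0.1 0.9] az 0.013622626761046839 w 0.0306 F [ 2.  -5.4  5.1] t 13.4
top boxtop ((650.51708984375, -295.9122314453125), (47.90207290649414, 66.50869750976562), 65.53486633300781) 0.2589564119608796 34
dark 211 [ 0.61463989 -0.27405033  0.23497498] [ 0.58151483 -0.30605783  0.20463498] [ 0.68978913 -0.2497173   0.25895641]
bbox 347 373 164 197
side boxtop ((646.1610107421875, -292.9990234375), (50.01654815673828, 65.39132690429688), 66.09468841552734) 0.2556370696948418 46
dark 89 [ 0.60554215 -0.26204169  0.2309192 ] [ 0.57991574 -0.28979746  0.20929562] [ 0.65637597 -0.24578182  0.24981036]
bbox 260 291 126 151
```

View pics/cam.png

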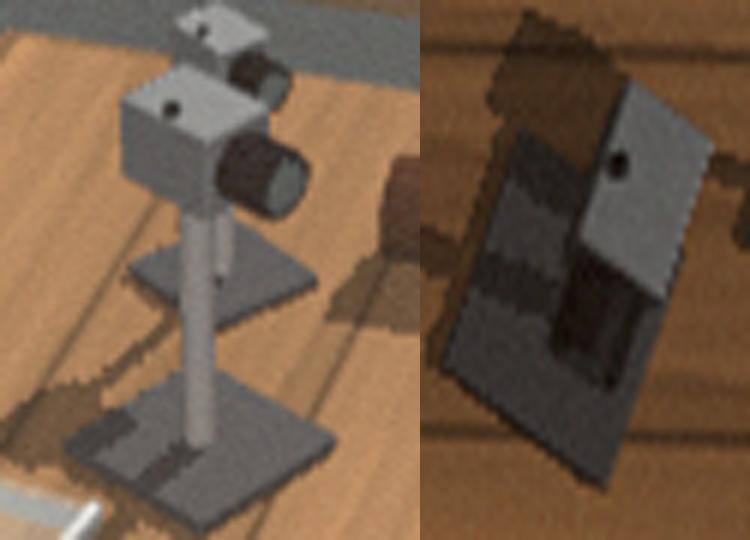

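The crop shows the big camera's box top clearly: side px corners (260,132), (271,126), (285,132) and (274,138), glass at (288,146). I'll cast rays for it, and lift the handle meanwhile.

{"fn": "apply_moves", "kwargs": {
  "targets": [
    [0, 0, 0, 0, 0, -5, 25],
    [0, 0, 0, 0, 0, -15, 25],
    [0, 0, 0, 0, 0, -25, 25],
    [0, 0, 0, 0, 0, -30, 25],
    [0, 0, 0, 0, 0, -30, 25],
    [0, 0, 0, 0, 0, -30, 25],
    [0, 0, 0, 0, 0, -20, 25],
    [0, 0, 0, 0, 0, -5, 25]
  ]
}}

```text
time_s: 14.4
eef_pos: [0.5357, 0.1996, 0.2298]
orientation: [-0.939, 2.996, 0.0]
force: [-0.1, -0.6, -2.1]
gripper_width: 0.0308
finger_force: 39.7
```

```bash
python3 - <<'E'
from h import *
s=dict(np.load('side0.npz'));t=dict(np.load('top0.npz'))
def cs(c,pts,ox,oy,fx,fy,h): return np.array([ray_plane(c,x/fx-.5+.5/fx+ox,y/fy-.5+.5/fy+oy,h)[:2] for x,y in pts])
def rep(n,q): # order: back-? consecutive corners; q[0]->q[1] short side? print edges
    e=[q[(i+1)%4]-q[i] for i in range(4)]
    print(n,'c',q.mean(0).round(4),[(round(float(np.hypot(*x)),4),round(float(np.degrees(np.arctan2(x[1],x[0]))),1)) for x in e])
rep('side box',cs(s,[(121,101),(185,66),(270,103),(205,138)],240,115,6,6,.247))
rep('top box',cs(t,[(630-420,80),(712-420,148),(663-420,302),(580-420,243)],325,155,6,9,.247))
for h in (.008,.012): 
    rep('side foot',cs(s,[(65,440),(205,370),(335,440),(200,533)],240,115,6,6,h))
print('glass side',cs(s,[(288,184)],240,115,6,6,.22))
print('foot top',cs(t,[(520-420,130),(443-420,368),(605-420,490)],325,155,6,9,.01))
go([.536,.199,.24])
E
```

```text
side box c [ 0.6478 -0.2966] [(0.0517, -115.4), (0.0632, 157.0), (0.0512, 63.0), (0.0618, -22.5)]
top box c [ 0.6496 -0.2982] [(0.0517, -118.6), (0.0647, 154.5), (0.0504, 65.3), (0.0682, -24.4)]
side foot c [ 0.6471 -0.2964] [(0.1113, -121.9), (0.1083, 154.9), (0.1211, 65.5), (0.1233, -30.0)]
side foot c [ 0.6454 -0.2913] [(0.1109, -121.9), (0.1079, 154.9), (0.1207, 65.5), (0.1229, -30.0)]
glass side [[ 0.58566466 -0.27108444]]
foot top [[ 0.72951151 -0.26951759]
 [ 0.62322162 -0.21925869]
 [ 0.57214003 -0.32424028]]
eef [0.5357 0.1996 0.2298] tooly 124.8 tilt [ 0.002  0.001 -1.   ] shift [  0.   -0.6 -10.2] az None w 0.0308 F [-0.1 -0.6 -2.1] t 14.4
```

{"fn": "apply_moves", "kwargs": {
  "targets": [
    [0, 0, 0.06, 0, 0, 0, 25],
    [0, 0, 0.14, 0, 0, 0, 25],
    [0, 0, 0.16, 0, 0, 0, 25],
    [0, 0, 0.16, 0, 0, 0, 25],
    [0, 0, 0.16, 0, 0, 0, 25],
    [0, 0, 0.16, 0, 0, 0, 25],
    [0, 0, 0.14, 0, 0, 0, 25],
    [0, 0, 0.064, 0, 0, 0, 25]
  ],
  "force": 45
}}

```text
time_s: 15.4
eef_pos: [0.5351, 0.1993, 0.2271]
orientation: [-0.685, -3.064, 0.001]
force: [-0.0, -0.3, -1.8]
gripper_width: 0.0302
finger_force: 44.8
```

{"fn": "apply_moves", "kwargs": {
  "targets": [
    [0, 0, 0, -7, -20, 0, 25],
    [0, 0, 0, -10, -40, 0, 25],
    [0, 0, 0, -12, -50, 0, 25],
    [0, 0, 0, -14, -54, 0, 25],
    [0, 0, 0, -14, -54, 0, 25],
    [0, 0, 0, -14, -54, 0, 25],
    [0, 0, 0, -14, -50, 4, 25],
    [0, 0, 0, -8, -30, 8, 25]
  ]
}}

```text
time_s: 16.4
eef_pos: [0.4695, -0.1616, 0.2159]
orientation: [-0.682, -3.067, 0.001]
force: [0.7, 0.5, -1.1]
gripper_width: 0.0307
finger_force: 44.8
```

{"fn": "apply_moves", "kwargs": {
  "targets": [
    [0, 0, 0, -4, -20, 8, 25],
    [0, 0, 0, -3, -15, 5, 25],
    [0, 0, 0, -2, -9, 3, 25],
    [0, 0, 0, -1, -5, 0, 25],
    [0, 0, 0, 0, 0, 0, 25],
    [0, 0, 0, 0, 0, 0, 25],
    [0, 0, 0, 0, 0, 0, 25],
    [0, 0, 0, 0, 0, 0, 25]
  ]
}}

```text
time_s: 17.4
eef_pos: [0.4592, -0.2073, 0.2004]
orientation: [0.68, 3.067, 0.0]
force: [0.7, 0.2, -0.4]
gripper_width: 0.0307
finger_force: 44.8
```

```bash
python3 - <<'E'
from h import *
go([.4588,-.2091,.2019],65)
for n in('wrist','top','side'):
    c=read_camera(n);cv2.imwrite(f'pics/{n}4.png',c['frame']);np.savez(f'{n}4.npz',**{k:np.array(v) for k,v in c.items()})
w,s=cv2.imread('pics/wrist4.png'),cv2.imread('pics/side4.png')
cv2.imwrite('pics/v4.png',np.hstack([cv2.resize(w,(440,330)),cv2.resize(s[110:220,230:350],(360,330),interpolation=cv2.INTER_CUBIC)]))
E
```

```text
eef [ 0.4592 -0.2073  0.2004] tooly 65.0 tilt [ 0. -0. -1.] shift [-0.4 -1.8 -1.5] az -5.631892050830436e-05 w 0.0307 F [ 0.7  0.2 -0.4] t 17.4
```

View pics/v4.png

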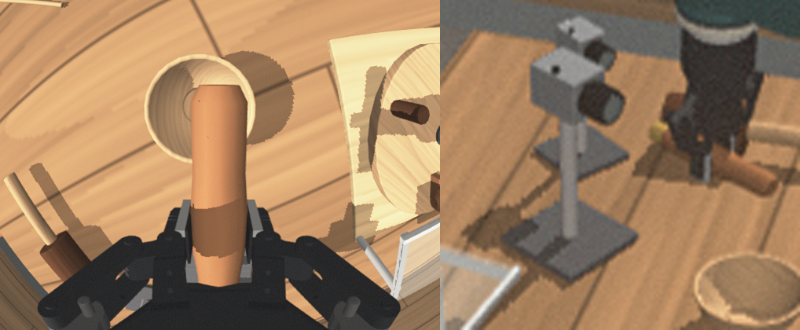

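The handle is held near the lens; in the side crop the ferrule end is at (655,130) and the glass at (608,102). I'll check its levelness and position with the depth maps.

```bash
python3 - <<'E'
from h import *
w=dict(np.load('wrist4.npz'));s=dict(np.load('side4.npz'));t=dict(np.load('top4.npz'))
v,u=np.indices(w['z_map'].shape);K=w['mtx'];x,y=u-K[0,2],v-K[1,2];r=np.hypot(x,y)+1e-9;th=r/K[0,0]
z=w['z_map'];P=np.stack([np.tan(th)*x/r*z,np.tan(th)*y/r*z,z],-1)@rot(w['attitude']).T+w['position']
T=np.array([.4592,-.2073]);a=np.radians(-25);d=np.array([np.cos(a),np.sin(a)]);n=np.array([-d[1],d[0]])
for nm,X in(('wrist',P),('top',cloud(t)),('side',cloud(s))):
    q=X[(X[...,2]>.17)&(X[...,2]<.25)];l=(q[:,:2]-T)@d;k=(q[:,:2]-T)@n
    m=(abs(k)<.03)&(abs(l)<.13);q,l,k=q[m],l[m],k[m]
    print(nm,len(l))
    for b in np.arange(-.1,.11,.01):
        e=(l>=b)&(l<b+.01)
        if e.sum()>2: print(round(b,2),e.sum(),'z',q[e,2].min().round(4),q[e,2].max().round(4),'k',k[e].min().round(4),k[e].max().round(4),'lmin/max',l[e].min().round(4),l[e].max().round(4))
print('ferr',ray_plane(s,301.7,153.3,.22),'pred',T+.08*d,'plain',ray_plane(s,340.7,171,.22),T-.08*d)
print('tcp l of side', )
E
```

```text
wrist 20902
-0.08 1841 z 0.2148 0.2345 k -0.0142 0.0129 lmin/max -0.0797 -0.07
-0.07 2004 z 0.2214 0.2348 k -0.0145 0.0129 lmin/max -0.07 -0.06
-0.06 1889 z 0.2217 0.2346 k -0.0143 0.0131 lmin/max -0.06 -0.05
-0.05 1769 z 0.2216 0.2349 k -0.0143 0.013 lmin/max -0.05 -0.04
-0.04 1707 z 0.2218 0.2348 k -0.0148 0.0134 lmin/max -0.04 -0.03
-0.03 1669 z 0.2215 0.2356 k -0.0156 0.0138 lmin/max -0.03 -0.02
-0.02 3615 z 0.2039 0.25 k -0.0298 0.0283 lmin/max -0.02 -0.01
-0.01 2660 z 0.2082 0.2499 k -0.03 0.03 lmin/max -0.01 -0.0
-0.0 1563 z 0.2229 0.2475 k -0.0182 0.0163 lmin/max 0.0 0.01
0.01 1017 z 0.2219 0.2395 k -0.0181 0.0165 lmin/max 0.01 0.02
0.02 762 z 0.2218 0.2355 k -0.0159 0.014 lmin/max 0.02 0.03
0.03 398 z 0.2216 0.2343 k -0.0146 0.0131 lmin/max 0.03 0.0398
0.04 8 z 0.2221 0.2242 k -0.0144 0.0124 lmin/max 0.0402 0.0421
top 152
-0.08 22 z 0.2092 0.2368 k -0.0102 0.0132 lmin/max -0.0781 -0.0703
-0.07 27 z 0.2181 0.2359 k -0.0137 0.0136 lmin/max -0.07 -0.0601
-0.06 25 z 0.2176 0.2375 k -0.011 0.0139 lmin/max -0.0595 -0.0505
-0.05 25 z 0.2188 0.2367 k -0.0123 0.0138 lmin/max -0.0492 
[... 759 characters left out ...]
014 0.2497 k -0.0299 0.03 lmin/max -0.01 -0.0001
-0.0 24 z 0.1978 0.2497 k -0.0218 0.0294 lmin/max 0.0002 0.0078
0.01 4 z 0.2153 0.2396 k -0.0185 0.0161 lmin/max 0.0111 0.019
0.02 5 z 0.2139 0.219 k 0.0131 0.0166 lmin/max 0.0201 0.0284
0.03 7 z 0.212 0.2227 k 0.012 0.0169 lmin/max 0.0305 0.0392
0.04 9 z 0.2113 0.2304 k 0.0048 0.016 lmin/max 0.0416 0.0497
0.05 14 z 0.2143 0.2308 k 0.0048 0.0135 lmin/max 0.0506 0.0594
0.06 16 z 0.2129 0.23 k -0.0032 0.012 lmin/max 0.0615 0.0697
0.07 13 z 0.2125 0.23 k -0.0062 0.0144 lmin/max 0.0711 0.0796
ferr [ 0.52781737 -0.23809069  0.22      ] pred [ 0.53170462 -0.24110946] plain [ 0.38588154 -0.17769397  0.22      ] [ 0.38669538 -0.17349054]
tcp l of side
```

The handle is level: its top is 0.2348 m all along, so its axis is at about 0.2207 m, and it is centred on the tool. One refinement of the lens pose from depth, averaged over views.

```bash
python3 - <<'E'
from h import *
fs=[dict(np.load(f'{n}.npz')) for n in('side0','side2','side4')]+[read_camera('side') for _ in range(4)]
X=np.median([cloud(c) for c in fs[:2]+fs[2:]],0) ;F=np.median([c['frame'] for c in fs],0)
C=np.array([.649,-.297]);a=np.radians(155);d=np.array([np.cos(a),np.sin(a)]);n=np.array([-d[1],d[0]])
m=(X[...,2]>.185)&(X[...,2]<.26)&(np.hypot(X[...,0]-C[0],X[...,1]-C[1])<.11)
l=(X[...,:2]-C)@d;k=(X[...,:2]-C)@n
for b in np.arange(-.04,.085,.01):
    e=m&(l>=b)&(l<b+.01)
    if e.sum()>2:print(round(b,2),e.sum(),'z',X[e][:,2].min().round(4),X[e][:,2].max().round(4),'k',np.percentile(k[e],[2,50,98]).round(4))
# side face of box facing side cam: z .2-.238
for sg in(-1,1):
    e=m&(l>-.03)&(l<.03)&(X[...,2]<.238)&(X[...,2]>.2)&(k*sg>.018)
    if e.sum()>10:
        p=np.polyfit(l[e],k[e],1);print('side face',sg,e.sum(),p,'angle',155+np.degrees(np.arctan(p[0])),np.std(k[e]-np.polyval(p,l[e])))
g=m&(l>.062);print('glass',g.sum(),np.median(l[g]),k[g].min(),k[g].max(),X[g][:,2].min(),X[g][:,2].max())
e=m&(X[...,2]>.243)
r=cv2.minAreaRect((X[e][:,:2]*1000).astype(np.float32));print(r)
t=dict(np.load('top0.npz'));X=cloud(t);l=(X[...,:2]-C)@d;k=(X[...,:2]-C)@n
for b in np.arange(-.04,.085,.01):
    e=(np.abs(k)<.04)&(l>=b)&(l<b+.01)&(X[...,2]>.2)
    if e.sum()>2:print('top',round(b,2),e.sum(),'z',X[e][:,2].max().round(4),'k',k[e].min().round(4),k[e].max().round(4),'l',l[e].max().round(4))
E
```

```text
-0.04 15 z 0.1932 0.2454 k [-0.0259 -0.0239  0.0029]
-0.03 53 z 0.1977 0.2478 k [-0.0273 -0.0238  0.0246]
-0.02 44 z 0.1969 0.2481 k [-0.0285 -0.0246  0.019 ]
-0.01 52 z 0.198 0.2524 k [-0.0283 -0.0239  0.0211]
0.0 55 z 0.1926 0.2509 k [-0.0288 -0.0246  0.0225]
0.01 47 z 0.1968 0.248 k [-0.0281 -0.025   0.0198]
0.02 53 z 0.1956 0.2476 k [-0.0286 -0.0256  0.0195]
0.03 94 z 0.1962 0.2486 k [-0.0282 -0.0175  0.0212]
0.04 32 z 0.2052 0.2406 k [-0.0219 -0.0156  0.0082]
0.05 32 z 0.2065 0.2418 k [-0.0223 -0.0162  0.0075]
0.06 50 z 0.2 0.2411 k [-0.0229 -0.0136  0.009 ]
0.07 50 z 0.2021 0.24 k [-0.0234  0.0014  0.0162]
side face -1 122 [-0.02915911 -0.02632194] angle 153.3297793545716 0.0011958476612814132
glass 93 0.07014780249056023 -0.023540392632729307 0.016623002554643673 0.1999849463719764 0.2410816327618529
((647.9059448242188, -293.1908874511719), (55.3445930480957, 68.22219848632812), 58.283199310302734)
top -0.04 30 z 0.2519 k -0.0265 0.0278 l -0.03
top -0.03 50 z 0.253 k -0.0265 0.0276 l -0.0202
top -0.02 52 z 0.254 k -0.0265 0.0268 l -0.0103
top -0.01 50 z 0.259 k -0.0271 0.0264 l -0.0005
top 0.0 51 z 0.2564 k -0.0272 0.0271 l 0.0098
top 0.01 52 z 0.2526 k -0.0277 0.0264 l 0.0199
top 0.02 54 z 0.255 k -0.0277 0.026 l 0.03
top 0.03 58 z 0.2522 k -0.0262 0.0246 l 0.0395
top 0.04 38 z 0.2448 k -0.0217 0.0192 l 0.0499
top 0.05 35 z 0.2462 k -0.0216 0.0189 l 0.0593
top 0.06 51 z 0.246 k -0.0216 0.0189 l 0.0692
```

```bash
python3 - <<'E'
from h import *
go([.4601,-.2042,.1998],63.7)
E
```

```text
eef [ 0.4591 -0.2075  0.2003] tooly 64.97 tilt [-0.  0. -1.] shift [0.5 3.4 0.5] az 0.022239631992246812 w 0.0306 F [ 0.1 -0.3 -1.3] t 17.75
```

{"fn": "apply_moves", "kwargs": {
  "targets": [
    [0, 0, 0.011, 0.2, 1.7, 0.3, 25],
    [0, 0, 0.011, 0.3, 1.7, 0.2, 25],
    [0, 0, 0, 0, 0, 0, 25],
    [0, 0, 0, 0, 0, 0, 25],
    [0, 0, 0, 0, 0, 0, 25],
    [0, 0, 0, 0, 0, 0, 25],
    [0, 0, 0, 0, 0, 0, 25],
    [0, 0, 0, 0, 0, 0, 25]
  ]
}}

```text
time_s: 18.75
eef_pos: [0.4601, -0.2042, 0.1998]
orientation: [-0.714, -3.059, 0.0]
force: [0.3, -0.1, -0.9]
gripper_width: 0.0306
finger_force: 44.8
```

```bash
python3 - <<'E'
from h import *
go([.4601,-.2042,.1998],63.7)
c=read_camera('side');f=c['frame'];t=read_camera('top')['frame']
cv2.imwrite('pics/v5.png',np.hstack([cv2.resize(f[110:310,160:360],(400,400),interpolation=cv2.INTER_CUBIC),cv2.resize(t[120:270,170:370],(400,400))]))
E
```

```text
eef [ 0.4601 -0.2042  0.1998] tooly 63.71 tilt [-0. -0. -1.] shift [ 0.1  0.  -0. ] az 0.00018626091693397089 w 0.0306 F [ 0.3 -0.1 -0.9] t 18.75
```

View pics/v5.png

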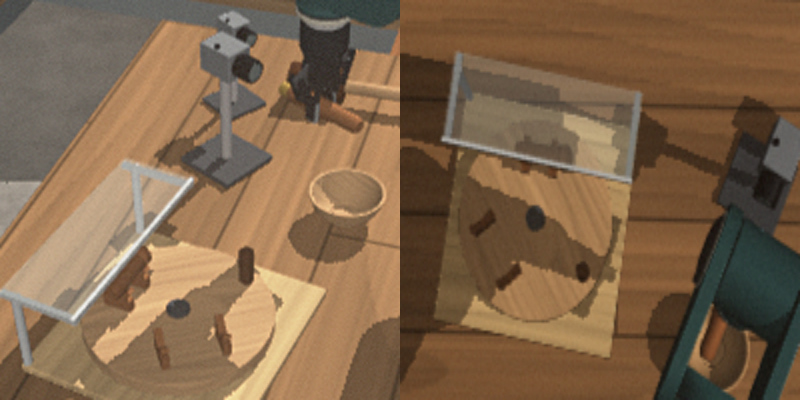

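The side crop shows the ferrule at (287,88) facing the lens at (250,67). The long cradle is empty, the short handle is in its cradle under the hood, and the peg stands at its stop at (247,265). Handing in.

```bash
python3 -c "
from cell import finish_job
print(finish_job())"
```

```text
the job is handed in; nothing more can be done
None
```

Job handed in at about 19 s: the turntable is at its stop, and the long handle is held level and still, its ferrule pointing into the larger camera's lens about 60 mm from the glass (lens position measured to a few millimetres).

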